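Put the cabinet fitter's stacked gauges back in their foam

ROBOT

A 6-joint arm with a two-finger parallel gripper is mounted at the origin on the work surface. World frame = base frame: x ahead of the robot, y to its left, z up, the work surface at z = 0. Lengths are in mm, angles in degrees, forces in N, time in s.
With the tool pointing down it reaches from about 275 to 875 mm from the base axis. Payload 12.5 kg.
Tool frame: the origin (TCP) lies midway between the tips of the shut fingers; the grasp point (between the pads) lies 19 mm behind it; z points along the fingers, y is the line along which they close (so a half turn about z gives the same grasp; the last joint's range is limited). The gripper opens to 85 mm and grips with 20 to 120 N. Pads are 22 mm wide; open, the fingers measure 114 mm over their backs; the gripper's body (76 mm by 85 mm) begins 54 mm behind the grasp point. The pads swing forward as they close: fully open they stand 13 mm farther back than shut.
Start: joints at [-76.524, 20.094, 94.641, -0, 65.266, -4.847], TCP at [172.926, -522.093, 231.29] pointing down, gripper open.
Joint ranges: [-157.81, 157.81], [-45, 120.19], [0.68, 151.7], [-89.99, 269.99], [4.06, 180], [-164.3, 164.3]. Speed limits (degrees/s): [127.2, 127.2, 159.86, 180, 180, 180].

INTERFACE

Orientations are given as a 3x3 rotation matrix whose columns are the frame's x, y, z axes.
In Python, from bench import ctrl gives the robot as it stands. The module is installed in compiled form; this text tells all that it offers.
- The arm moves only by the shell command python3 -m creep 'ROWS' [FORCE]. ROWS is text: rows parted by semicolons, each of 5 numbers parted by spaces: the shift along the world's x, y, z scaled (see below), then the turn about the world's z scaled (see below), then the opening, from -1 (shut) to 1 (fully open). A call has 1 to 8 rows; each row shifts and turns the commanded pose from where the row before left it; what a row does not reach is not made up. The controller multiplies each number of a shift by 30 mm and each number of a turn by 5 degrees. A row lasts 1/12 s, in which the tool goes at most 41.7 mm and 7.16 degrees, less where a joint would pass 70% of its speed; a pose out of reach is approached as far as the arm can. A call with a number of a shift or a turn outside -1 to 1 is refused whole. A call with a gripper value outside its range is refused whole. The fingers move at their own pace and stop on an object; FORCE is the grip in N (left out, the last holds). Time passes only in rows, so rows that do not move let the fingers close. It gives the time, the measured TCP pose, the force, the opening and the grip force at its end, in the units of the state.
- ctrl.get_state(): the state, without advancing time (a new reading comes with each control period).
- ctrl.camera(name): name is "side" or "top" or "wrist"; returns (picture, depth): 384x512x3 uint8, red, green, blue; 384x512 float32, mm along the optical axis (not along the pixel's ray), 0 where there is no reading.
- ctrl.camera_params(name): a dict with "camera_matrix" (3x3 intrinsics, pixels), "pose" (4x4, takes a point from camera to world coordinates); the wrist camera has in their place "mount" (4x4, takes a point from camera to tool coordinates, whose origin is the TCP and whose axes are the flange's). Camera axes: x right, y down, z forward; pixel columns grow to the right and rows downward; lengths in mm; the calibration is good to about 2 mm. A picture is of the moment at which its call begins: read the wrist's pose just before it. camera_params takes no time and is no camera call.
- ctrl.finish_job(): hands the job in; it is judged then, once.
The state is a dict: "clock": time; "joint_pos": joint angles; "joint_vel": joint speeds; "joint_torque": joint torques, N m; "position": TCP position; "tcp_rot": TCP orientation; "contact_force": force on the tool from outside, world axes, zero at the start; "ft_torque": the same for the moment, N m; "grip_width": opening from 0.0 (shut) to 1.0 (fully open); "finger_force": force on a finger pad.
Only numpy, scipy, OpenCV 4.12 (cv2) and the standard library are available. Lean on these libraries where they do the work, as an engineer would, in place of code of your own. Each camera call takes 0.05 s, during which the arm holds its last target. There are 200 camera calls.

TASK

The kitchen fitter left the gauges stacked on the counter: take the stack apart from the top down, one gauge at a time, and lay each fully home, flat in the foam block whose cutout has its shape, before fetching the next. Set them down, do not drop, throw or tip them, and leave the mug and the screwdriver where they are. At the end all four gauges lie still in their foam.

Things in the scene. Friction and masses are not known exactly. Their poses are not given: they have to be found in the camera images.
- gauge_disc: Top of the stack: plain round hinge-cup gauge, grey plastic, 40 mm diameter, 30 mm high. Origin: centre of its underside; z up. About 50 g.
- gauge_square: Second from the top: plain square wooden gauge block, 50 x 50 mm, 30 mm high. Origin: centre of its underside; z up. x and y along its sides. About 60 g.
- gauge_tee: Third from the top: T-shaped aluminium gauge, 30 mm high, 66 mm along its own x, 84 mm along its own y. The crossbar spans x = 7 to 33 mm, y = -42 to 42; the stem spans x = -33 to 7 mm, y = -15 to 15, so it is 30 mm wide and can be gripped across at x = -10. Origin: on the underside, in the middle of these 66 x 84 mm; z up. About 160 g.
- gauge_long: Bottom of the stack, on the counter: oblong plywood drilling gauge, 56 mm along its own x, 100 mm along its own y, two dark bushes on top, 30 mm high. Origin: centre of its underside; z up. About 130 g.
- foam_disc: Fixed foam block, 96 (own x) x 140 (y) x 30 mm high, dark, with a cutout 12 mm deep (light grey floor 18 mm above the counter). Origin: centre of the underside, below the cutout's middle; z up. 7 mm play round its gauge on every side. Cutout: round, 54 mm diameter.
- foam_square: Fixed foam block, 96 (own x) x 140 (y) x 30 mm high, dark, with a cutout 12 mm deep (light grey floor 18 mm above the counter). Origin: centre of the underside, below the cutout's middle; z up. 7 mm play round its gauge on every side. Cutout: square, 64 x 64 mm, sides along x and y.
- foam_tee: Fixed foam block, 96 (own x) x 140 (y) x 30 mm high, dark, with a cutout 12 mm deep (light grey floor 18 mm above the counter). Origin: centre of the underside, below the cutout's middle; z up. 7 mm play round its gauge on every side. Cutout: T-shaped, crossbar to +x (x 0 to 40, y -49 to 49), stem to -x (x -40 to 0, y -22 to 22); the gauge lies in it with its x along the block's x.
- foam_long: Fixed foam block, 96 (own x) x 140 (y) x 30 mm high, dark, with a cutout 12 mm deep (light grey floor 18 mm above the counter). Origin: centre of the underside, below the cutout's middle; z up. 7 mm play round its gauge on every side. Cutout: oblong, 70 mm along x and 114 mm along y.
- mug: Bystander: plain pale mug standing beyond the foam blocks, 80 mm wide, 92 mm high, handle towards its own +y. Origin: centre of its underside. Loose.
- screwdriver: Bystander: black-handled screwdriver, 200 mm long, lying on the counter along its own x (handle to -x) at the right-hand side. Loose.
Things that resemble listed ones, but are neither listed nor needed, are in the scene too. Leave any green or red look-alike of the gauge_square alone.

How it is judged (in metres and radians):
On the way, in this order (a step that is already met when the one before it is completed fails the run):
1. The round gauge lies fully down in its own cutout (horizontal distance between gauge_disc and foam_disc below 0.012 m and z of gauge_disc in the frame of foam_disc between 0.014 and 0.021 m and angle between gauge_disc's own z axis and vertical below 0.06 rad), for 0.2 s.
2. The square gauge lies fully down in its own cutout (horizontal distance between gauge_square and foam_square below 0.012 m and z of gauge_square in the frame of foam_square between 0.014 and 0.021 m and angle between gauge_square's own z axis and vertical below 0.06 rad), for 0.2 s.
3. The T-shaped gauge lies fully down in its own cutout (horizontal distance between gauge_tee and foam_tee below 0.012 m and z of gauge_tee in the frame of foam_tee between 0.014 and 0.021 m and angle between gauge_tee's own z axis and vertical below 0.06 rad), for 0.2 s.
4. The long oblong gauge lies fully down in its own cutout (horizontal distance between gauge_long and foam_long below 0.012 m and z of gauge_long in the frame of foam_long between 0.014 and 0.021 m and angle between gauge_long's own z axis and vertical below 0.06 rad), for 0.2 s.
At the end, for the whole second after the job is handed in: All four gauges lie still (under 20 mm/s) and level (within 0.06 rad) in the foam cutouts of their own shape, underside 14 to 21 mm above the block's underside (cutout floor at 18) and within 12 mm of its middle, seen from above; they were laid in the order round, square, T, oblong (all of step 1 and all of step 2 and all of step 3 and all of step 4 and linear speed of each of gauge_disc, gauge_square, gauge_tee, gauge_long below 0.02 m/s); the robot touches nothing.
It fails at once if The mug is shifted by more than 20 mm (distance of mug from where it was at the start of the episode above 0.02 m).
It fails at once if The screwdriver is shifted by more than 20 mm (distance of screwdriver from where it was at the start of the episode above 0.02 m).
It fails at once if A gauge is tipped by more than 0.6 rad (angle between any of gauge_disc, gauge_square, gauge_tee, gauge_long's own z axis and vertical above 0.6 rad).
It fails at once if A gauge is dropped or thrown (over 0.8 m/s, a fall of about 30 mm, free of the fingers) ((linear speed of gauge_disc above 0.8 m/s and contact force between gauge_disc and the fingers below 0.05 N) or (linear speed of gauge_square above 0.8 m/s and contact force between gauge_square and the fingers below 0.05 N) or (linear speed of gauge_tee above 0.8 m/s and contact force between gauge_tee and the fingers below 0.05 N) or (linear speed of gauge_long above 0.8 m/s and contact force between gauge_long and the fingers below 0.05 N)).
It also fails if it takes over 104 s, if anything falls off the work surface, if the arm or the gripper's body presses on something with over 40 N, if the wrist force passes 120 N, or if a joint passes its speed limit or range.

## Working session

There is one attempt and no reset: what is moved stays moved. The work goes in short steps, Python scripts to look and compute and a shell command to move; the robot and the scene stay as the last step left them, time stands still between calls to the robot, and variables do not carry over. Pictures are saved under pics/ and viewed, at most 14 in all, crops included, and the job is handed in when it is done.

```bash
mkdir -p pics; cat > h.py <<'E'
import numpy as np, cv2
from bench import ctrl
def grab(n):
    s=ctrl.get_state(); im,d=ctrl.camera(n); p=ctrl.camera_params(n); K=np.array(p["camera_matrix"])
    if n=="wrist":
        T=np.eye(4);T[:3,:3]=s["tcp_rot"];T[:3,3]=s["position"];T=T@np.array(p["mount"])
    else: T=np.array(p["pose"])
    v,u=np.mgrid[:384,:512]
    P=np.stack([(u-K[0,2])/K[0,0]*d,(v-K[1,2])/K[1,1]*d,d],-1)@T[:3,:3].T+T[:3,3]
    P[d==0]=np.nan
    return im,P,T,K
def save(n,im): cv2.imwrite("pics/"+n,cv2.cvtColor(im,cv2.COLOR_RGB2BGR))
E
python3 - <<'E'
from h import *
s=ctrl.get_state();print(s["clock"],s["position"],np.round(s["tcp_rot"],3).tolist(),s["grip_width"])
im,P,T,K=grab("top");im2,P2,T2,K2=grab("side")
print(np.round(T,2).tolist(),K.tolist())
np.savez("v0.npz",im=im,P=P,im2=im2,P2=P2)
save("top0.png",cv2.resize(im,(800,600)));save("side0.png",im2)
E
```

```text
0.0 [ 172.84838731 -521.77709807  230.72958209] [[0.949, 0.314, -0.0], [0.314, -0.949, 0.001], [0.0, -0.001, -1.0]] 1.003330638425311
[[0.03, -0.99, 0.15, 395.1], [-1.0, -0.03, 0.01, -8.45], [-0.01, -0.15, -0.99, 1249.42], [0.0, 0.0, 0.0, 1.0]] [[432.2837675736192, 0.0, 263.1569499609654], [0.0, 432.2837675736192, 194.78295933917], [0.0, 0.0, 1.0]]
```

View pics/top0.png

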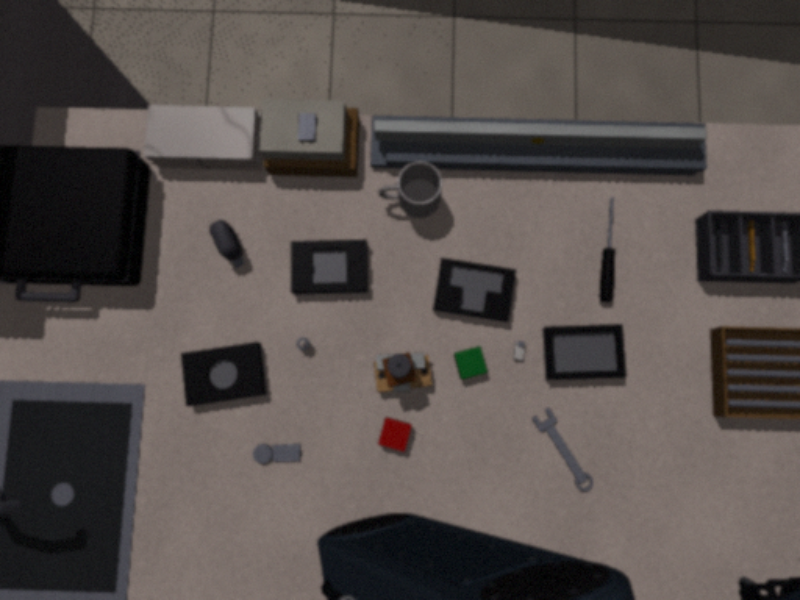

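View pics/side0.png

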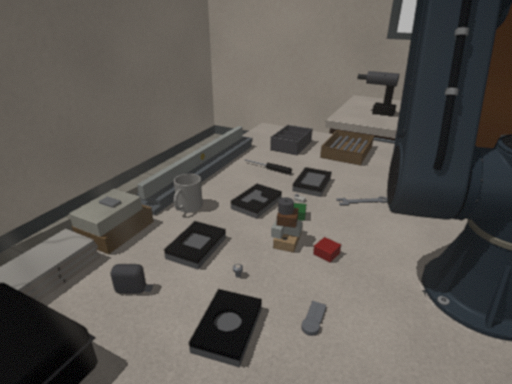

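The top view shows, at 800x600: the stack at (402,370), foam_disc at (224,375), foam_square at (330,267), foam_tee at (476,290) and foam_long at (584,352). The mug is at (418,190), the screwdriver at (608,250), and the green and red look-alikes at (470,362) and (396,435). The side view agrees with this.

```bash
python3 - <<'E'
from h import *
z=np.load("v0.npz");im,P=z["im"],z["P"]
def rect(m,n):
    k,l,st,c=cv2.connectedComponentsWithStats(m.astype(np.uint8))
    i=1+np.argmax(st[1:,4]);X=P[l==i]
    X=X[np.isfinite(X[:,0])]
    r=cv2.minAreaRect(X[:,:2].astype(np.float32));print(n,len(X),"c",np.round(r[0],1),"mean",X.mean(0).round(1),"size",np.round(r[1],1),"ang",round(r[2],1))
def win(u,v,h=45):
    w=np.zeros((384,512),bool);u=int(u/1.5625);v=int(v/1.5625);w[v-h:v+h,u-h:u+h]=1;return w
for n,u,v in [("disc",224,375),("sq",330,267),("tee",476,290),("long",584,352)]:
    w=win(u,v,36); g=im.max(2)
    rect(w&(P[...,2]>23)&(P[...,2]<40),"foam_"+n)
    w=win(u,v,24); rect(w&(P[...,2]>8)&(P[...,2]<23)&(g>70),"  cut")
w=win(402,370,28)
for a,b in [(20,40),(50,70),(80,100),(108,135)]:
    rect(w&(P[...,2]>a)&(P[...,2]<b),f"z{a}-{b}")
u,v=257,237
a=np.hstack([cv2.resize(im[v-30:v+30,u-33:u+60],None,fx=4.3,fy=4.3,interpolation=2),cv2.resize(z["im2"][190:255,250:345],(400,258))]); save("stack0.png",a); print(a.shape)
E
```

```text
foam_disc 1449 c [441.9 340.9] mean [441.6 340.2  30.3] size [ 96.5 142.1] ang 10.0
  cut 157 c [438.2 340. ] mean [438.9 341.6  18.5] size [39.  42.5] ang 32.3
foam_sq 1159 c [645.3 157.6] mean [644.6 158.6  30.3] size [ 97.4 140.9] ang 2.9
  cut 332 c [642.7 158.5] mean [643.  157.8  18.6] size [53.3 56.6] ang 2.4
foam_tee 988 c [ 609.5 -112. ] mean [ 603.6 -111.8   30.4] size [139.8  97.2] ang 82.4
  cut 411 c [ 607.1 -112.1] mean [ 615.3 -112.1   18.3] size [87.9 69.2] ang 83.0
foam_long 743 c [ 499.5 -313.6] mean [ 498.9 -313.4   30.5] size [ 96.1 142.1] ang 3.5
  cut 24 c [ 497.9 -292.4] mean [ 499.  -294.4   18.8] size [14.6 38.3] ang 60.5
z20-40 157 c [456.1 -17.8] mean [448.6 -21.5  30.5] size [56.2 36.5] ang 1.6
z50-70 72 c [472.4 -10.5] mean [473.8 -11.5  60.3] size [24.6 22.1] ang 2.8
z80-100 174 c [454.7  20.5] mean [447.2  19.6  90.1] size [49.8 50. ] ang 15.5
z108-135 182 c [460.8  20.9] mean [460.7  20.4 120.2] size [36.5 36.5] ang 1.5
(258, 800, 3)
```

View pics/stack0.png

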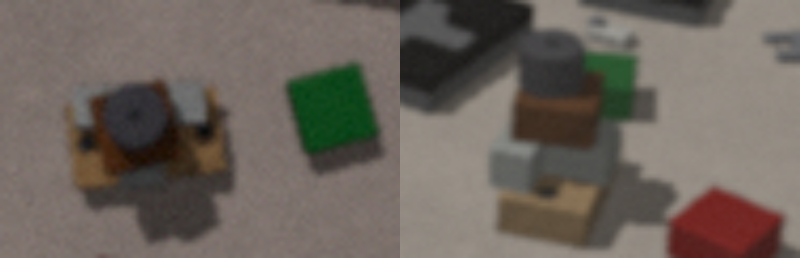

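Stack: the disc is at about (461, 20.5) with its top at 120. The square is turned about 15.5°, and the tee's crossbar points to +x like its foam. The fingers don't fit into the cutouts, so I will grip each gauge with the tips about 13 mm above its underside.

```bash
python3 -m creep '0.5 0.95 0 0 1;0.5 0.95 0 0 1;0.5 0.95 0 0 1;0.5 0.95 0 0 1;0.5 0.95 0 0 1;0.5 0.95 0 0 1;0.5 0.95 0 0 1;0.5 0.95 0 0 1' 30; python3 -m creep '0.5 0.95 0 0 1;0.5 0.95 0 0 1;0.5 0.95 0 0 1;0.5 0.95 0 0 1;0.5 0.95 0 0 1;0.5 0.95 0 0 1;0.3 0.95 0 0 1;0 0 0 0 1'
```

```text
clock: 0.77
position: [293.2, -292.5, 231.2]
tcp_rot: [[0.949, 0.314, -0.0], [0.314, -0.949, 0.0], [-0.0, -0.0, -1.0]]
contact_force: [0.5, 0.1, 1.6]
grip_width: 1.001
finger_force: 0.0
clock: 1.43
position: [392.7, -91.1, 231.1]
tcp_rot: [[0.948, 0.317, -0.0], [0.317, -0.948, 0.001], [0.0, -0.001, -1.0]]
contact_force: [0.1, -0.2, 0.1]
grip_width: 1.002
finger_force: 0.0
```

```bash
python3 -m creep '0 0 0 0 1'; python3 - <<'E'
from h import *
im,P,T,K=grab("wrist")
s=ctrl.get_state();print(s["position"],T.round(2).tolist())
save("w0.png",im)
def rect(m,n):
    k,l,st,c=cv2.connectedComponentsWithStats(m.astype(np.uint8))
    i=1+np.argmax(st[1:,4]);X=P[l==i]
    r=cv2.minAreaRect(X[:,:2].astype(np.float32));print(n,len(X),"c",np.round(r[0],1),"mean",X.mean(0).round(1),"size",np.round(r[1],1),"ang",round(r[2],1))
w=np.hypot(P[...,0]-460,P[...,1]-20)<75
for a,b in [(20,40),(50,70),(80,100),(108,135)]: 
    m=w&(P[...,2]>a)&(P[...,2]<b)
    if m.sum()>20: rect(m,f"z{a}-{b}")
E
```

```text
clock: 1.52
position: [392.0, -93.5, 231.1]
tcp_rot: [[0.948, 0.317, -0.0], [0.317, -0.948, 0.0], [-0.0, -0.0, -1.0]]
contact_force: [0.0, -0.1, 0.6]
grip_width: 1.001
finger_force: 0.0
[391.81350961 -94.40790431 231.13514411] [[0.32, -0.91, -0.25, 456.04], [-0.95, -0.31, -0.08, -72.65], [0.0, 0.26, -0.96, 373.57], [0.0, 0.0, 0.0, 1.0]]
z20-40 1241 c [454.7 -14.5] mean [451.1 -19.3  30. ] size [61.3 40.6] ang 8.1
z50-70 710 c [465.5 -14.4] mean [473.6 -10.5  60.3] size [49.2 24.8] ang 15.8
z80-100 1304 c [455.6  20.4] mean [449.7  10.   89.9] size [49.8 50.3] ang 15.4
z108-135 2106 c [461.5  20.2] mean [461.8  19.  119.4] size [38.8 39.6] ang 17.4
```

View pics/w0.png

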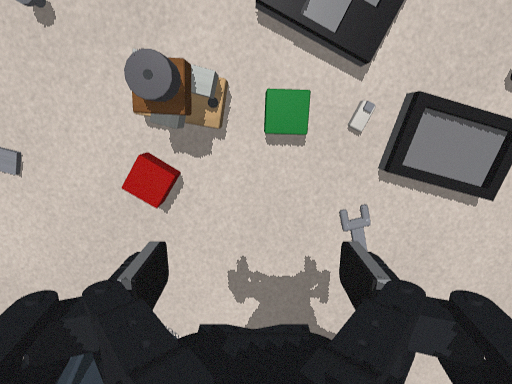

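The wrist view shows the disc clearly at (150,72), with the square and tee under it and the red and green look-alikes at (150,180) and (287,112). There is clear space for the fingers. Moving in on the disc.

```bash
python3 -m creep '0.58 0.957 -0.6 0 1;0.58 0.957 -0.6 0 1;0.58 0.957 -0.6 0 1;0.58 0.957 -0.6 0 1;0 0 -0.6 0 1;0 0 -0.6 0 1;0 0 -0.4 0 1;0 0 -0.3 0 1' 30; python3 -m creep '0 0 0 0 1;0 0 0 0 -1;0 0 0 0 -1;0 0 0 0 -1;0 0 0 0 -1;0 0 0 0 -1;0 0 0 0 -1;0 0 0 0 -1' 30
```

```text
clock: 2.23
position: [461.0, 19.2, 101.0]
tcp_rot: [[0.95, 0.313, -0.002], [0.313, -0.95, -0.0], [-0.002, -0.001, -1.0]]
contact_force: [-0.5, 0.6, -0.7]
grip_width: 1.001
finger_force: 0.0
clock: 2.9
position: [462.0, 20.1, 103.2]
tcp_rot: [[0.949, 0.314, 0.002], [0.314, -0.949, -0.0], [0.001, 0.001, -1.0]]
contact_force: [-1.3, -1.6, 5.9]
grip_width: 0.455
finger_force: 29.6
```

```bash
python3 -m creep '0 0 0.3 0 -1;0 0 0.7 0 -1;-0.06 0.97 0.6 0 -1;-0.06 0.97 0 0 -1;-0.06 0.97 0 0 -1;-0.06 0.97 0 0 -1;-0.06 0.97 0 0 -1;-0.06 0.97 0 0 -1'; python3 -m creep '-0.06 0.97 0 0 -1;-0.06 0.5 0 0 -1;0 0 0 0 -1;0 0 0 0 -1;0 0 0 0 -1'
cat >> h.py <<'E'
def rect(P,m,n):
    k,l,st,c=cv2.connectedComponentsWithStats(m.astype(np.uint8))
    i=1+np.argmax(st[1:,4]);X=P[l==i]
    r=cv2.minAreaRect(X[:,:2].astype(np.float32));print(n,len(X),"c",np.round(r[0],1),"mean",X.mean(0).round(1),"size",np.round(r[1],1),"ang",round(r[2],1))
def near(P,x,y,r,a,b): return (np.hypot(P[...,0]-x,P[...,1]-y)<r)&(P[...,2]>a)&(P[...,2]<b)
E
python3 - <<'E'
from h import *
im,P,T,K=grab("wrist"); save("w1.png",im); print(ctrl.get_state()["position"])
rect(P,near(P,442,341,100,24,38),"foam"); rect(P,near(P,442,341,45,10,23),"cut")
E
```

```text
clock: 3.57
position: [450.5, 196.3, 151.3]
tcp_rot: [[0.949, 0.314, 0.001], [0.314, -0.949, 0.0], [0.001, -0.0, -1.0]]
contact_force: [0.3, 0.3, -0.6]
grip_width: 0.456
finger_force: 30.4
clock: 3.98
position: [447.1, 238.3, 150.6]
tcp_rot: [[0.949, 0.314, 0.0], [0.314, -0.949, -0.0], [0.0, 0.0, -1.0]]
contact_force: [-0.2, -0.4, -0.2]
grip_width: 0.454
finger_force: 30.4
[447.23817386 238.06430591 150.58321459]
foam 13485 c [442.5 341.3] mean [445.  342.4  29.8] size [ 96.3 140.8] ang 10.1
cut 2455 c [441.2 342.7] mean [441.3 343.5  18.1] size [52.6 51.2] ang 17.7
```

View pics/w1.png

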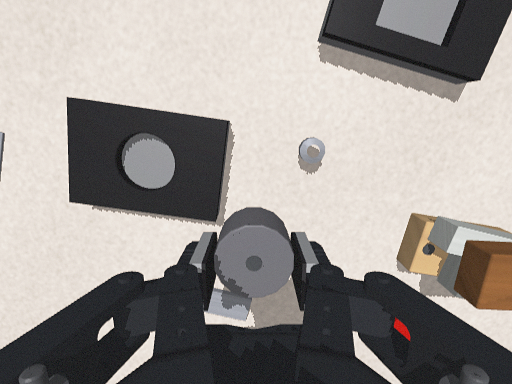

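The disc is held upright at (254,250), and the foam's round cutout is at (148,160). Its centre measures (442.3, 341.5).

```bash
python3 -m creep '-0.04 0.86 0 0 -1;-0.04 0.86 0 0 -1;-0.04 0.86 -0.6 0 -1;-0.04 0.86 -0.7 0 -1;0 0 -0.8 0 -1;0 0 -0.7 0 -1;0 0 -0.4 0 -1;0 0 0 0 -1'; python3 -m creep '0 0 -0.3 0 -1;0 0 -0.2 0 -1;0 0 -0.1 0 -1;0 0 -0.1 0 -1;0 0 0 0 -1'
```

```text
clock: 4.7
position: [441.6, 340.6, 52.2]
tcp_rot: [[0.95, 0.313, -0.003], [0.313, -0.95, -0.002], [-0.004, 0.001, -1.0]]
contact_force: [-0.7, -0.8, -0.1]
grip_width: 0.451
finger_force: 30.5
clock: 5.12
position: [442.4, 342.1, 33.2]
tcp_rot: [[0.949, 0.314, 0.0], [0.314, -0.949, 0.0], [0.0, -0.0, -1.0]]
contact_force: [0.4, 0.4, -0.2]
grip_width: 0.454
finger_force: 30.5
```

```bash
python3 -m creep '0 0 -0.05 0 -1;0 0 0 0 -1;0 0 -0.05 0 -1;0 0 0 0 -1'
```

```text
clock: 5.45
position: [442.6, 342.3, 31.2]
tcp_rot: [[0.949, 0.314, 0.001], [0.314, -0.949, 0.0], [0.001, -0.0, -1.0]]
contact_force: [-2.6, -1.8, 8.6]
grip_width: 0.455
finger_force: 31.4
```

```bash
python3 -m creep '0 0 0 0 0.2;0 0 0 0 0.6;0 0 0 0 1;0 0 0.2 0 1;0 0 0.8 0 1;0 0 1 0 1;0 0 1 0 1;0 0 1 0 1'; python3 -m creep '0.1 -0.86 0 -0.2 1;0.1 -0.86 0 -0.2 1;0.1 -0.86 0 -0.18 1;0.1 -0.86 0 0 1;0 0 0 0 1;0 0 0 0 1'
python3 - <<'E'
from h import *
im,P,T,K=grab("wrist"); save("w2.png",im); print(ctrl.get_state()["position"])
rect(P,near(P,442,341,45,42,55),"disc");rect(P,near(P,456,20,60,82,98),"square")
E
```

```text
clock: 6.12
position: [442.1, 342.0, 152.0]
tcp_rot: [[0.949, 0.314, -0.0], [0.314, -0.949, -0.0], [-0.0, 0.0, -1.0]]
contact_force: [-0.6, -0.5, 0.4]
grip_width: 1.005
finger_force: 0.0
clock: 6.62
position: [454.6, 238.2, 150.8]
tcp_rot: [[0.965, 0.264, 0.0], [0.264, -0.965, 0.0], [0.0, -0.0, -1.0]]
contact_force: [0.2, 1.1, -0.6]
grip_width: 1.003
finger_force: 0.0
[454.53461757 238.99551498 150.69939815]
disc 1644 c [443.  341.4] mean [443.7 340.9  47.6] size [39.  38.9] ang 16.0
square 1782 c [451.7  34.7] mean [454.1  37.5  88.8] size [53.2 26. ] ang 22.9
```

The disc lies home at (443, 341.4), top at 47.6. Next, the square.

```bash
python3 -m creep '0.04 -0.91 0 0 1;0 -0.91 0 0 1;0 -0.91 0 0 1;0 -0.91 0 0 1;0 -0.91 0 0 1;0 -0.91 0 0 1;0 -0.91 -0.3 0 1;0 -0.91 -0.3 0 1'; python3 -m creep '0 0 -0.7 0 1;0 0 -0.7 0 1;0 0 -0.4 0 1;0 0 -0.25 0 1;0 0 0 0 1;0 0 0 0 1';  python3 -m creep '0 0 0 0 -1;0 0 0 0 -1;0 0 0 0 -1;0 0 0 0 -1;0 0 0 0 -1;0 0 0 0 -1;0 0 0 0 -1' 30
```

```text
clock: 7.33
position: [456.1, 20.2, 132.6]
tcp_rot: [[0.964, 0.267, 0.002], [0.267, -0.964, 0.0], [0.002, 0.0, -1.0]]
contact_force: [0.7, -0.0, 0.1]
grip_width: 0.997
finger_force: 0.0
clock: 7.83
position: [455.9, 21.1, 71.0]
tcp_rot: [[0.964, 0.267, 0.0], [0.267, -0.964, 0.0], [0.0, -0.0, -1.0]]
contact_force: [0.1, 0.2, -0.1]
grip_width: 1.001
finger_force: 0.0
clock: 8.42
position: [455.9, 20.6, 71.6]
tcp_rot: [[0.964, 0.266, 0.001], [0.266, -0.964, -0.0], [0.001, 0.0, -1.0]]
contact_force: [-1.2, 0.2, 6.4]
grip_width: 0.578
finger_force: 30.8
```

```bash
python3 -m creep '0 0 0.3 0 -1;0 0 0.7 0 -1;0 0 0.7 0 -1;0.7 0.5 0 -0.5 -1;0.8 0.6 0 -0.5 -1;0.8 0.6 0 -0.5 -1;0.8 0.6 0 -0.5 -1;0 0 0 -0.5 -1';python3 -m creep '0 0 0 0 -1;0 0 0 0 -1'; python3 - <<'E'
from h import *
im,P,T,K=grab("wrist"); save("w3.png",im); print(ctrl.get_state()["position"])
rect(P,near(P,645,157,100,24,36),"foam"); rect(P,near(P,645,157,50,10,23),"cut");rect(P,near(P,549,90,50,80,125),"held")
rect(P,near(P,455,10,80,52,67),"tee");rect(P,near(P,455,10,80,20,40),"long")
E
```

```text
clock: 9.08
position: [552.1, 92.0, 123.0]
tcp_rot: [[0.999, 0.05, 0.004], [0.05, -0.999, 0.001], [0.004, -0.001, -1.0]]
contact_force: [-0.1, -0.1, -0.6]
grip_width: 0.576
finger_force: 32.0
clock: 9.25
position: [548.1, 89.5, 122.1]
tcp_rot: [[0.999, 0.053, -0.0], [0.053, -0.999, -0.0], [-0.0, 0.0, -1.0]]
contact_force: [-0.7, -0.5, 0.2]
grip_width: 0.58
finger_force: 32.0
[547.93779953  89.23883437 122.08504389]
foam 18146 c [646.3 158.3] mean [649.6 158.6  29.9] size [ 95.7 140.8] ang 3.0
cut 7152 c [646.7 159. ] mean [648.2 159.8  18.1] size [63.9 63.6] ang 3.1
held 581 c [572.8  90.4] mean [572.8  90.5 119.3] size [ 1.2 48.7] ang 2.9
tee 406 c [469.4  50.1] mean [465.2  47.3  59.7] size [26.1 25.6] ang 9.7
long 259 c [435.3  47.8] mean [432.8  50.2  30. ] size [19.5 31.3] ang 4.6
```

View pics/w3.png

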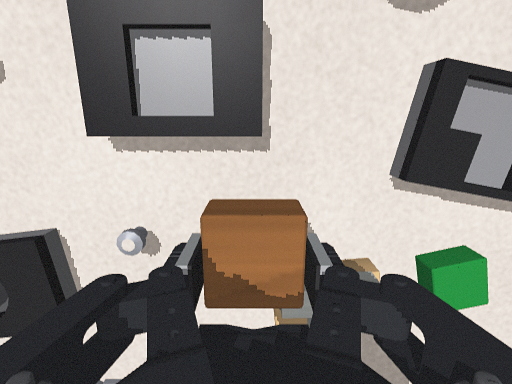

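The square is held level at (255,255) and foam_square's cutout is ahead at (175,75), centre (646.4, 158.5).

```bash
python3 -m creep '0.82 0.57 0 0 -1;0.82 0.57 0 0 -1;0.82 0.57 -0.2 0 -1;0.82 0.57 -0.6 0 -1;0 0 -0.7 0 -1;0 0 -0.5 0 -1;0 0 -0.3 0 -1;0 0 -0.3 0 -1'; python3 -m creep '0 0 -0.2 0 -1;0 0 -0.1 0 -1;0 0 -0.07 0 -1;0 0 0 0 -1'
```

```text
clock: 9.97
position: [646.5, 157.4, 43.4]
tcp_rot: [[0.999, 0.051, -0.001], [0.051, -0.999, -0.0], [-0.001, 0.0, -1.0]]
contact_force: [0.5, 0.2, -0.0]
grip_width: 0.571
finger_force: 32.0
clock: 10.3
position: [647.0, 157.8, 33.0]
tcp_rot: [[0.999, 0.051, 0.0], [0.051, -0.999, 0.0], [0.0, -0.0, -1.0]]
contact_force: [-0.4, 0.3, -1.0]
grip_width: 0.576
finger_force: 32.0
```

```bash
python3 -m creep '0 0 -0.05 0 -1;0 0 0 0 -1;0 0 -0.04 0 -1;0 0 0 0 -1;0 0 -0.04 0 -1;0 0 0 0 -1'
```

```text
clock: 10.8
position: [647.0, 158.0, 29.6]
tcp_rot: [[0.999, 0.051, 0.0], [0.051, -0.999, -0.0], [0.0, 0.0, -1.0]]
contact_force: [-3.8, -0.3, 8.8]
grip_width: 0.575
finger_force: 32.9
```

```bash
python3 -m creep '0 0 0 0 0.2;0 0 0 0 0.6;0 0 0 0 1;0 0 0.2 0 1;0 0 0.8 0 1;0 0 1 0 1;-0.3 -0.3 1 0 1;-0.9 -0.5 0.9 0 1'; python3 -m creep '-0.9 -0.5 0.3 0 1;-0.9 -0.5 0 0 1;-0.9 -0.5 0 0 1;-0.9 -0.5 0 0 1;0 0 0 0 1;0 0 0 0 1'
python3 - <<'E'
from h import *
im,P,T,K=grab("wrist"); print(ctrl.get_state()["position"])
rect(P,near(P,646,158,45,42,55),"square");rect(P,near(P,456,10,75,52,67),"tee")
E
python3 -m creep '-0.9 -0.5 0.4 0 1;-0.9 -0.5 0.4 0 1;-0.9 -0.5 0 0 1;-0.9 -0.5 0 0 1;-0.8 -0.5 0 0 1;0 0 0 0 1;0 0 0 0 1'
python3 - <<'E'
from h import *
im,P,T,K=grab("wrist"); print(ctrl.get_state()["position"]); save("w4.png",im)
rect(P,near(P,456,10,75,52,67),"tee");rect(P,near(P,456,10,75,20,40),"long")
np.save("P4.npy",P)
E
```

```text
clock: 11.47
position: [612.7, 134.4, 147.9]
tcp_rot: [[0.999, 0.052, 0.003], [0.052, -0.999, 0.001], [0.003, -0.0, -1.0]]
contact_force: [2.5, -0.3, 0.7]
grip_width: 1.002
finger_force: 0.0
clock: 11.97
position: [502.4, 73.5, 155.6]
tcp_rot: [[0.999, 0.05, 0.001], [0.05, -0.999, 0.0], [0.001, -0.0, -1.0]]
contact_force: [0.4, 0.4, 0.1]
grip_width: 1.006
finger_force: 0.0
[503.40252587  73.88718252 155.56245728]
square 3060 c [637.9 157. ] mean [637.3 156.1  47.8] size [32.9 50.4] ang 3.3
tee 4003 c [452.1  18.6] mean [462.7  20.8  59.5] size [66.7 84. ] ang 4.2
clock: 12.6
position: [371.5, -1.3, 179.4]
tcp_rot: [[0.999, 0.05, 0.001], [0.05, -0.999, -0.0], [0.001, 0.0, -1.0]]
contact_force: [-0.2, -0.4, 0.3]
grip_width: 1.004
finger_force: 0.0
[372.20306862  -1.0618913  179.34818607]
tee 4873 c [452.   18.7] mean [461.2  19.1  59.9] size [66.1 84. ] ang 4.2
long 1582 c [456.7 -14.3] mean [448.9 -17.3  30. ] size [56.  39.9] ang 8.2
```

View pics/w4.png

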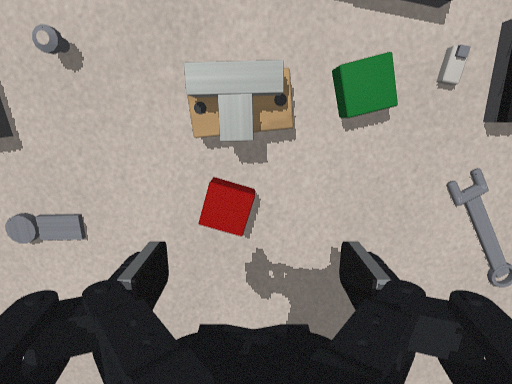

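The tee lies crossbar-up with its stem at (236,115), on the long gauge. The square is home with its top at 47.8. Next I grip the tee's stem at own x = -10, which is at (442, 18).

```bash
python3 -m creep '0.58 0.16 -0.6 0.26 1;0.58 0.16 -0.6 0 1;0.58 0.16 -0.6 0 1;0.59 0.16 -0.6 0 1;0 0 -0.7 0 1;0 0 -0.7 0 1;0 0 -0.4 0 1;0 0 -0.34 0 1'; python3 -m creep '0 0 0 0 1;0 0 0 0 -1;0 0 0 0 -1;0 0 0 0 -1;0 0 0 0 -1;0 0 0 0 -1;0 0 0 0 -1;0 0 0 0 -1' 80;python3 -m creep '0 0 0.1 0 -1;0 0 0.4 0 -1;0 0 0.8 0 -1;0 0 0.8 0 -1;0 0 0.5 0 -1;0 0 0 0 -1;0 0 0 0 -1'; python3 - <<'E'
from h import *
im,P,T,K=grab("wrist"); s=ctrl.get_state();p=s["position"];print(p); save("w5.png",im)
m=near(P,p[0]+10,p[1],65,p[2]+5,p[2]+35);rect(P,m&(im.min(2)>90),"held")
E
```

```text
clock: 13.32
position: [441.7, 18.8, 41.0]
tcp_rot: [[0.997, 0.075, -0.001], [0.075, -0.997, 0.0], [-0.001, -0.0, -1.0]]
contact_force: [0.1, -0.6, -0.3]
grip_width: 0.999
finger_force: 0.0
clock: 13.98
position: [441.2, 18.1, 43.5]
tcp_rot: [[0.997, 0.074, 0.001], [0.074, -0.997, -0.0], [0.001, 0.0, -1.0]]
contact_force: [-2.6, 1.0, 11.0]
grip_width: 0.326
finger_force: 79.8
clock: 14.57
position: [441.0, 18.1, 120.9]
tcp_rot: [[0.997, 0.074, 0.001], [0.074, -0.997, -0.0], [0.001, 0.0, -1.0]]
contact_force: [-0.8, -1.4, -3.0]
grip_width: 0.328
finger_force: 79.2
[440.49888384  18.13971865 120.1437963 ]
held 15199 c [451.9  18.5] mean [463.3  19.7 137. ] size [66.3 84.2] ang 4.2
```

View pics/w5.png

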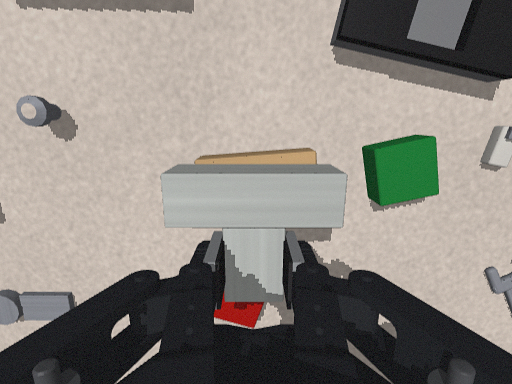

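The tee is gripped and level at (255,215), and its centre measures 11 mm ahead of the TCP. Heading for its foam and measuring on the way.

```bash
python3 -m creep '0.5 -0.6 0 -0.45 -1;0.7 -0.85 0 -0.5 -1;0.7 -0.85 0 -0.5 -1;0.5 -0.7 0 -0.5 -1;0.2 -0.3 0 -0.4 -1;0 0 0 0 -1;0 0 0 0 -1'; python3 - <<'E'
from h import *
im,P,T,K=grab("wrist"); s=ctrl.get_state();p=s["position"];print(p); save("w6.png",im)
m=near(P,p[0]+10,p[1],65,p[2]+5,p[2]+35);rect(P,m&(im.min(2)>90),"held")
rect(P,near(P,609,-112,100,24,36),"foam"); rect(P,near(P,609,-112,70,10,23),"cut");rect(P,near(P,456,10,90,20,40),"long")
E
```

```text
clock: 15.2
position: [517.8, -80.5, 119.3]
tcp_rot: [[0.991, -0.131, -0.003], [-0.131, -0.991, 0.001], [-0.003, -0.0, -1.0]]
contact_force: [-1.0, 0.9, -1.8]
grip_width: 0.33
finger_force: 79.3
[517.62351552 -80.04416222 119.55544654]
held 15170 c [528.6 -82.1] mean [540.  -83.3 135.3] size [84.2 66.4] ang 82.5
foam 15300 c [ 610.2 -111.8] mean [ 609.  -111.7   29.8] size [141.   96.2] ang 82.5
cut 10358 c [ 610.3 -111.7] mean [ 620.1 -113.2   18.1] size [98.8 80.5] ang 82.3
long 2124 c [467.9  17.9] mean [472.8  19.1  28.8] size [25.8 99.6] ang 8.4
```

View pics/w6.png

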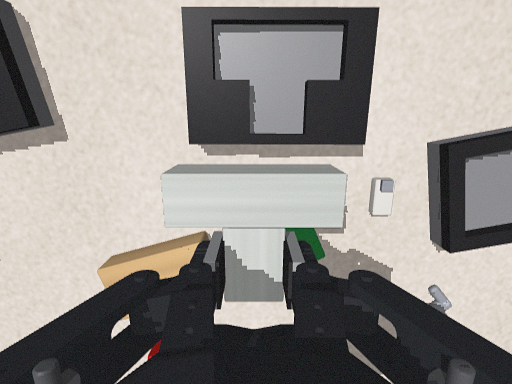

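The held tee at (255,210) is aligned with the T cutout at (280,75), with (81.7, -29.7) mm still to go.

```bash
python3 -m creep '0.68 -0.247 0 0 -1;0.68 -0.247 0 0 -1;0.68 -0.247 0 0 -1;0.68 -0.247 -0.5 0 -1;0 0 -0.8 0 -1;0 0 -0.6 0 -1;0 0 -0.4 0 -1;0 0 -0.2 0 -1'; python3 -m creep '0 0 -0.2 0 -1;0 0 -0.1 0 -1;0 0 0 0 -1;0 0 0 0 -1'
```

```text
clock: 15.92
position: [599.0, -109.2, 43.8]
tcp_rot: [[0.992, -0.13, -0.003], [-0.13, -0.992, 0.001], [-0.003, -0.0, -1.0]]
contact_force: [-0.6, -0.1, -0.7]
grip_width: 0.331
finger_force: 79.3
clock: 16.25
position: [600.7, -110.5, 37.3]
tcp_rot: [[0.991, -0.131, 0.001], [-0.131, -0.991, -0.0], [0.001, 0.0, -1.0]]
contact_force: [0.4, 0.2, -1.2]
grip_width: 0.33
finger_force: 79.3
```

```bash
python3 -m creep '0 0 -0.08 0 -1;0 0 -0.05 0 -1;0 0 0 0 -1;0 0 0 0 -1';python3 -m creep '0 0 -0.05 0 -1;0 0 0 0 -1;0 0 0 0 -1'
```

```text
clock: 16.58
position: [600.4, -110.6, 32.8]
tcp_rot: [[0.991, -0.131, 0.0], [-0.131, -0.991, -0.0], [0.0, 0.0, -1.0]]
contact_force: [0.2, 0.3, -1.4]
grip_width: 0.325
finger_force: 79.3
clock: 16.83
position: [600.6, -110.6, 31.6]
tcp_rot: [[0.991, -0.131, 0.0], [-0.131, -0.991, -0.0], [0.001, 0.0, -1.0]]
contact_force: [-1.6, -0.1, 5.1]
grip_width: 0.334
finger_force: 79.9
```

```bash
python3 -m creep '0 0 0 0 0;0 0 0 0 0.5;0 0 0 0 1;0 0 0.2 0 1;0 0 0.8 0 1;0 0 1 0 1;0 0 1 0 1;0 0 0.9 0 1'; python3 -m creep '-0.7 0.2 0.3 0 1;-0.9 0.25 0.3 0 1;-0.9 0.25 0 0 1;-0.9 0.25 0 0 1;0 0 0 0 1;0 0 0 0 1'
python3 - <<'E'
from h import *
im,P,T,K=grab("wrist"); p=ctrl.get_state()["position"]; print(p)
rect(P,near(P,610,-112,60,42,55),"tee")
m=near(P,610,-112,55,42,55);A=np.c_[P[m][:,:2],np.ones(m.sum())];print("slope",np.linalg.lstsq(A,P[m][:,2],rcond=None)[0])
E
python3 -m creep '-0.4 0.25 0 1 1;-0.3 0.25 0 1 1;-0.3 0.25 0 1 1;-0.3 0.25 0 1 1;-0.3 0 0 1 1;0 0 0 1 1;0 0 0 1 1;0 0 0 1 1'; python3 -m creep '0 0 0 1 1;0 0 0 1 1;0 0 0 1 1;0 0 0 1 1;0 0 0 1 1;0 0 0 1 1;0 0 0 1 1;0 0 0 1 1';python3 -m creep '0 0 0 1 1;0 0 0 1 1;0 0 0 1 1;0 0 0 1 1;0 0 0 1 1;0 0 0 0 1;0 0 0 0 1'
python3 - <<'E'
from h import *
im,P,T,K=grab("wrist"); print(ctrl.get_state()["position"],ctrl.get_state()["joint_pos"]); save("w7.png",im)
rect(P,near(P,456,18,75,20,40),"long")
E
```

```text
clock: 17.5
position: [600.5, -110.5, 150.4]
tcp_rot: [[0.991, -0.131, 0.001], [-0.131, -0.991, -0.0], [0.001, 0.0, -1.0]]
contact_force: [0.1, 0.3, 0.6]
grip_width: 1.003
finger_force: 0.0
clock: 18.0
position: [498.0, -81.8, 167.0]
tcp_rot: [[0.991, -0.131, 0.001], [-0.131, -0.991, -0.0], [0.001, 0.0, -1.0]]
contact_force: [0.9, -0.1, 0.5]
grip_width: 1.005
finger_force: 0.0
[498.95727467 -82.13750411 166.94928557]
tee 5546 c [ 611.1 -112.2] mean [ 620.1 -113.3   47.9] size [84.1 66.1] ang 82.8
slope [ 1.93707828e-03 -9.71695897e-04  4.65800224e+01]
clock: 18.72
position: [451.5, -52.3, 166.4]
tcp_rot: [[0.841, 0.54, 0.001], [0.54, -0.841, -0.0], [0.001, 0.001, -1.0]]
contact_force: [0.9, -0.7, 0.2]
grip_width: 0.998
finger_force: 0.0
clock: 19.38
position: [451.6, -52.3, 166.4]
tcp_rot: [[0.297, 0.955, 0.001], [0.955, -0.297, -0.0], [0.0, 0.001, -1.0]]
contact_force: [0.7, 0.5, 0.2]
grip_width: 0.998
finger_force: 0.0
clock: 19.97
position: [451.2, -52.2, 166.3]
tcp_rot: [[-0.127, 0.992, 0.0], [0.992, 0.127, -0.0], [-0.0, 0.0, -1.0]]
contact_force: [0.6, -0.5, 0.6]
grip_width: 0.999
finger_force: 0.0
[451.02753542 -52.16969168 166.24059425] [-1.24759533e+01  1.52318080e+01  1.12079430e+02 -6.49004424e-04
  5.26702638e+01 -1.97712491e+01]
long 6566 c [452.8  15.4] mean [452.3  17.7  29.9] size [56.2 99.9] ang 8.3
```

View pics/w7.png

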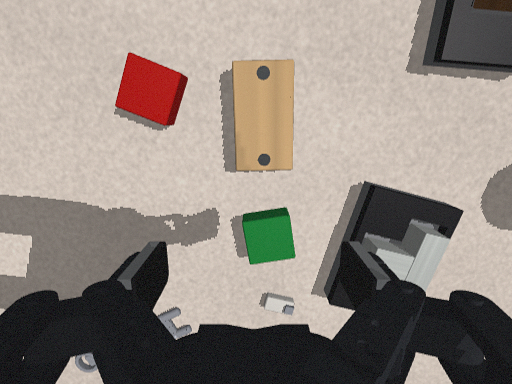

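The tee is home and level at (611, -112), top at 47.9. The long gauge at (264,115) has room on both sides, its centre is (452.8, 15.4) and it is turned 8.3°.

```bash
python3 -m creep '0.06 0.75 -0.7 0.2 0.7;0 0.75 -0.7 0 0.7;0 0.75 -0.7 0 0.7;0 0 -0.9 0 0.7;0 0 -0.8 0 0.7;0 0 -0.7 0 0.7;0 0 -0.4 0 0.7;0 0 -0.26 0 0.7'; python3 -m creep '0 0 0 0 0.7;0 0 0 0 0.7;0 0 0 0 -1;0 0 0 0 -1;0 0 0 0 -1;0 0 0 0 -1;0 0 0 0 -1;0 0 0 0 -1' 60
```

```text
clock: 20.68
position: [451.9, 15.6, 9.9]
tcp_rot: [[-0.145, 0.989, -0.002], [0.989, 0.145, 0.0], [0.0, -0.002, -1.0]]
contact_force: [0.2, 0.0, 1.3]
grip_width: 0.847
finger_force: 0.0
clock: 21.35
position: [452.9, 15.4, 12.6]
tcp_rot: [[-0.147, 0.989, 0.002], [0.989, 0.147, -0.0], [-0.0, 0.002, -1.0]]
contact_force: [-2.1, -0.4, 8.0]
grip_width: 0.637
finger_force: 63.3
```

```bash
python3 -m creep '0 0 0.1 0 -1;0 0 0.5 0 -1;0 0 0.9 0 -1;0 0 0.9 0 -1;0 0 0.9 0 -1;0.1 -0.5 0 -0.2 -1;0.1 -0.8 0 -0.2 -1;0.1 -0.95 0 -0.2 -1'; python3 -m creep '0.1 -0.95 0 -0.2 -1;0.1 -0.95 0 -0.2 -1;0.1 -0.95 0 0 -1;0.1 -0.95 0 0 -1;0.1 -0.95 0 0 -1;0.1 -0.95 0 0 -1;0.1 -0.95 0 0 -1;0.1 -0.95 0 0 -1'; python3 -m creep '0.1 -0.95 0 0 -1;0.1 -0.95 0 0 -1;0.1 -0.95 0 0 -1;0.1 -0.8 0 0 -1;0.1 -0.6 0 0 -1;0 0 0 0 -1;0 0 0 0 -1;0 0 0 0 -1';python3 - <<'E'
from h import *
im,P,T,K=grab("wrist"); s=ctrl.get_state();p=s["position"];print(p); save("w8.png",im)
m=near(P,p[0],p[1],70,p[2]+5,p[2]+35);rect(P,m&(im[...,0]>110),"held")
rect(P,near(P,500,-313,100,24,36),"foam"); rect(P,near(P,500,-313,70,10,23),"cut")
E
```

```text
clock: 22.02
position: [461.6, -52.2, 111.6]
tcp_rot: [[-0.096, 0.995, 0.002], [0.995, 0.096, -0.0], [-0.0, 0.002, -1.0]]
contact_force: [0.6, -0.4, -1.2]
grip_width: 0.64
finger_force: 64.0
clock: 22.68
position: [485.1, -281.5, 111.1]
tcp_rot: [[-0.06, 0.998, 0.001], [0.998, 0.06, -0.0], [-0.0, 0.0, -1.0]]
contact_force: [0.4, 0.4, -1.2]
grip_width: 0.635
finger_force: 64.0
clock: 23.35
position: [500.0, -406.7, 110.5]
tcp_rot: [[-0.061, 0.998, -0.0], [0.998, 0.061, 0.001], [0.001, -0.0, -1.0]]
contact_force: [0.8, 0.9, -1.5]
grip_width: 0.634
finger_force: 63.9
[ 500.11190976 -406.51209072  110.55625281]
held 19152 c [ 500.4 -399.9] mean [ 500.2 -395.5  127.6] size [56.3 87.4] ang 3.5
foam 3121 c [ 542.2 -319.6] mean [ 541.5 -311.1   29.8] size [ 13.6 122. ] ang 3.4
cut 14162 c [ 500.3 -311.5] mean [ 500.2 -308.3   18. ] size [ 70.6 106.9] ang 3.5
```

View pics/w8.png

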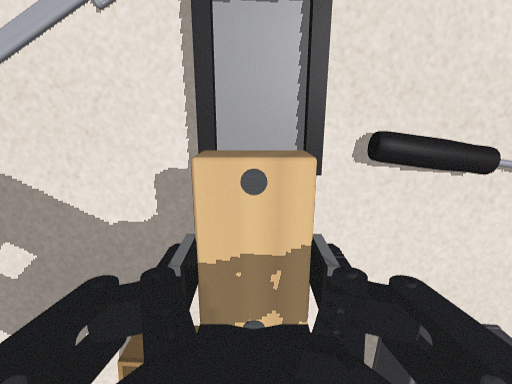

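The long gauge at (255,235) is parallel to its cutout at (258,75). The screwdriver at (435,152) is well clear. It still has to go +93 mm in y.

```bash
python3 -m creep '0 0.6 0 0 -1;0 0.9 0 0 -1;0 0.9 0 0 -1;0 0.7 -0.2 0 -1;0 0 -0.7 0 -1;0 0 -0.6 0 -1;0 0 -0.4 0 -1;0 0 -0.3 0 -1'; python3 -m creep '0 0 -0.2 0 -1;0 0 -0.1 0 -1;0 0 0 0 -1;0 0 0 0 -1'
```

```text
clock: 24.07
position: [499.9, -313.6, 43.5]
tcp_rot: [[-0.061, 0.998, -0.001], [0.998, 0.061, 0.001], [0.001, -0.001, -1.0]]
contact_force: [0.1, -0.7, -1.8]
grip_width: 0.637
finger_force: 64.0
clock: 24.4
position: [500.4, -314.7, 35.9]
tcp_rot: [[-0.06, 0.998, 0.001], [0.998, 0.06, -0.0], [-0.0, 0.0, -1.0]]
contact_force: [0.7, 0.1, -0.6]
grip_width: 0.636
finger_force: 64.0
```

```bash
python3 -m creep '0 0 -0.08 0 -1;0 0 -0.04 0 -1;0 0 0 0 -1;0 0 0 0 -1';python3 -m creep '0 0 -0.04 0 -1;0 0 0 0 -1;0 0 0 0 -1'
```

```text
clock: 24.73
position: [500.2, -314.6, 31.9]
tcp_rot: [[-0.061, 0.998, 0.0], [0.998, 0.061, -0.0], [-0.0, 0.0, -1.0]]
contact_force: [0.0, -0.0, -1.8]
grip_width: 0.637
finger_force: 64.0
clock: 24.98
position: [500.4, -314.6, 30.7]
tcp_rot: [[-0.061, 0.998, 0.0], [0.998, 0.061, -0.0], [-0.0, 0.0, -1.0]]
contact_force: [-0.7, -0.7, -1.6]
grip_width: 0.64
finger_force: 64.0
```

```bash
python3 -m creep '0 0 -0.04 0 -1;0 0 0 0 -1;0 0 0 0 -1'
```

```text
clock: 25.23
position: [500.4, -314.6, 30.6]
tcp_rot: [[-0.061, 0.998, 0.0], [0.998, 0.061, -0.0], [-0.0, 0.0, -1.0]]
contact_force: [-4.9, 2.6, 13.7]
grip_width: 0.64
finger_force: 65.7
```

```bash
python3 -m creep '0 0 0 0 0.5;0 0 0 0 0.8;0 0 0 0 1;0 0 0.2 0 1;0 0 0.8 0 1;0 0 1 0 1;0 0 1 0 1;0 -0.3 1 0 1'; python3 -m creep '-0.3 -0.9 0.4 0 1;-0.3 -0.9 0.4 0 1;-0.3 -0.9 0.4 0 1;-0.3 -0.9 0 0 1;0 0 0 0 1;0 0 0 0 1'
python3 - <<'E'
from h import *
im,P,T,K=grab("wrist"); print(ctrl.get_state()["position"])
rect(P,near(P,500,-313,65,42,55),"long")
m=near(P,500,-313,48,42,55);A=np.c_[P[m][:,:2],np.ones(m.sum())];print("slope",np.linalg.lstsq(A,P[m][:,2],rcond=None)[0])
im,P,T,K=grab("top");save("top1.png",cv2.resize(im,(800,600)))
for n,x,y in [("disc",442.3,341.5),("sq",646.4,158.5),("tee",610.3,-111.8),("long",500.3,-313.2)]: rect(P,near(P,x,y,65,41,56),n)
E
```

```text
clock: 25.9
position: [500.0, -322.4, 151.0]
tcp_rot: [[-0.061, 0.998, -0.001], [0.998, 0.061, 0.001], [0.001, -0.001, -1.0]]
contact_force: [0.1, 0.9, -0.4]
grip_width: 1.001
finger_force: 0.0
clock: 26.4
position: [463.6, -432.4, 185.5]
tcp_rot: [[-0.059, 0.998, 0.0], [0.998, 0.059, 0.0], [0.0, 0.0, -1.0]]
contact_force: [0.2, -0.5, -0.4]
grip_width: 1.0
finger_force: 0.0
[ 463.9808384  -431.37014914  185.29984327]
long 7470 c [ 501.3 -315.2] mean [ 500.8 -313.    47.9] size [56.1 98.1] ang 3.5
slope [2.95228089e-03 7.34718917e-05 4.65022052e+01]
disc 166 c [441.  340.6] mean [441.4 339.9  48.7] size [36.1 39.7] ang 3.2
sq 310 c [645.  157.7] mean [645.  157.5  48. ] size [48.9 49.7] ang 2.9
tee 426 c [ 610.2 -112.6] mean [ 618.1 -113.6   48.7] size [84.1 66.3] ang 82.2
long 735 c [ 500.1 -314.6] mean [ 499.7 -313.4   48.8] size [ 56.1 100.8] ang 3.0
```

View pics/top1.png

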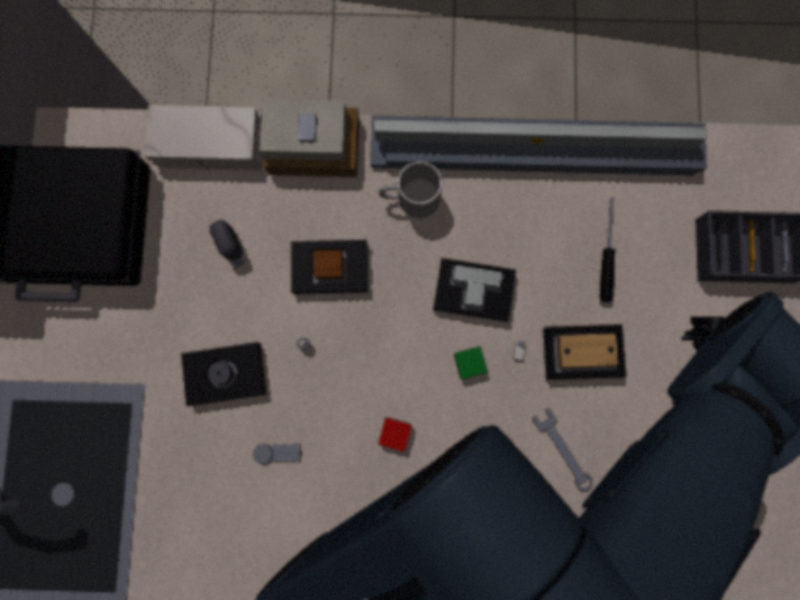

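The top view shows all four gauges flat in their own foam: disc (222,373), square (328,264), tee (476,287) and long (587,351). The mug (418,190) and screwdriver (608,250) have not moved, and the robot touches nothing.

```bash
python3 -c "
from bench import ctrl
print(ctrl.finish_job())"
```

```text
the job is handed in; nothing more can be done
None
```

All four gauges lie flat and level in their own foam blocks, laid in the order round, square, T, oblong, with the mug and screwdriver where they were, and the job was handed in at about 26.5 s; no verdict came back.

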